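# Set the flow dial of a filter tester to its marked line and start the test

## Robot

A 6-joint arm with a two-finger parallel gripper is mounted at the origin on the work surface. World frame = base frame: x ahead of the robot, y to its left, z up, the work surface at z = 0. Lengths are in m, angles in rad, forces in N, time in s.
With the tool pointing down it reaches from about 0.35 to 0.775 m from the base axis. Payload 5.5 kg.
Tool frame: the origin (TCP) lies where the fingers leave the gripper's body, on its centre line; the fingertips stand 73 mm ahead of it and the grasp point (between the pads) lies 54 mm ahead of it; z points along the fingers, y is the direction in which the jaws open and shut (so a half turn about z gives the same grasp; the last joint's range is limited). The gripper opens to 85 mm and grips with 20 to 120 N. Pads are 22 mm wide; open, the fingers measure 114 mm over their backs; the gripper's body (76 mm by 85 mm) begins 54 mm behind the grasp point. The pads swing forward as they close: fully open they stand 13 mm farther back than shut.
Start: joints at [-1.306, 0.313, 0.046, 1.304, 0, 1.431], TCP at [0.226, -0.529, 0.304] pointing down, gripper open.
Joint ranges: [-2.76, 2.76], [-0.86, 1.69], [-1.03, 1.26], [-2.2, 2.34], [-1.47, 1.5], [-3.14, 3.14]. Speed limits (rad/s): [2.57, 2.57, 3.14, 3.14, 3.14, 3.14].

## Interface

Orientations are given as a unit quaternion [w, x, y, z].
In Python, from workcell import env, read_camera, job, cut_out gives the robot as it stands.
- The arm moves only by the tool servo_tool, never from a script. Its argument "deltas" is a list of rows, each an object of numbers: "dx", "dy", "dz": the shift along the world's x, y, z in mm; "rx", "ry", "rz": the turn, a rotation vector about the world's x, y, z in rad; "fingers": the closure, from -1 (fully open) to 1 (shut). A call has 1 to 8 rows; each row shifts and turns the commanded pose from where the row before left it; what a row does not reach is not made up. A row lasts 1/10 s, in which the tool goes at most 50 mm and 8.59 degrees, less where a joint would pass 70% of its speed; a pose out of reach is approached as far as the arm can. A call is refused whole if a number of a shift passes 50 or a number of a turn 0.15, either way. A call with a gripper value outside its range is refused whole. The fingers move at their own pace and stop on an object; "newtons" is the grip in N (left out, the last holds). Time passes only in rows, so rows that do not move let the fingers close. It gives the time, the measured TCP pose, the force and the opening at its end, in the units of the state.
- env.get_state(): the state, without advancing time (a new reading comes with each control period).
- read_camera(name): name is "scene" or "top" or "wrist"; returns a dict with "img" (400x640x3 uint8, red, green, blue), "intrinsics" (3x3 intrinsics, pixels), "k1" (the pictures are not rectified: a ray, as slopes to the right and down, at radius r is drawn at 1 + k1 r^2 times it, then the intrinsics apply), "extrinsics" (4x4, takes a point from camera to world coordinates); the wrist camera has in their place "hand_eye" (4x4, takes a point from camera to tool coordinates, whose origin is the TCP and whose axes are the flange's). Camera axes: x right, y down, z forward; pixel columns grow to the right and rows downward; lengths in m; the calibration is good to about 2 mm. A picture is of the moment at which its call begins: read the wrist's pose just before it. There is no depth.
- job.hand_in(): hands the job in, once; it reports no verdict.
Trained networks look in the newest picture that a camera, given by its name, has taken for a name from the list of things; names that differ only in an ending like _2 or _b are one class to them, and where a whole thing is asked for, a point or a joint stands for the part that bears it (a point fixed in the world has none). Each returns a list of dicts, best first, with "confidence" (0 to 1); they miss things now and then, are a little off and sometimes report something else, mostly with a low value. They report only what shows in the picture. A call takes as long as a camera call.
- cut_out(target, camera): "region" (400x640 bool, what is visible of it) and "extent" ([left, top, right, bottom] in pixels, round what is visible of it).
The state is a dict: "clock": time; "joint_pos": joint angles; "qvel": joint speeds; "tau": joint torques, N m; "tcp_pos": TCP position; "orientation": TCP orientation; "wrist_force": force on the tool from outside, world axes, zero at the start; "ft_torque": the same for the moment, N m; "finger_gap": finger opening in m.
Only numpy, scipy, OpenCV 4.12 (cv2) and the standard library are available. Lean on these libraries where they do the work, as an engineer would, in place of code of your own. Each camera call takes 0.05 s, during which the arm holds its last target. There are 200 camera calls.

## Task

Set the test flow: with the fingertips, push the black dial round by its raised rib until the white index mark lines up with the long line on the scale (not the short one), and take your fingers off the dial. Then press the larger of the two push buttons firmly down to start the test and let go of it. Only push: do not pinch the rib, do not press the smaller button, do not start the test before the dial is set, and leave everything else standing where it is, upright.

Things in the scene. Friction and masses are not known exactly. Their poses are not given: they have to be found in the camera images.
- dial (a joint): Angle of the dial about its upright axis, rad; grows counter-clockwise seen from above; 0 = index mark towards the middle of the stand's front side. Stops at -2.6 and 2.6; starts between -0.5 and 0.5, so the short way round to the long line is always free. It is stiff (about 0.07 N m, that is about 2 N at the rib), does not spring back and stays where it is left.
- dial_axis (a point): Point on the dial's axis on the dial's flat top face, 54 mm above the table. The dial is a black disc 110 mm across and 14 mm thick, on an aluminium scale plate 196 mm across (top 40 mm above the table), on a white square stand 210 x 210 x 36 mm fixed to the table.
- index_tip (a point): Outer end of the dial's white index mark (a radial line 5 mm wide), 58 mm from the axis, 55 mm above the table. The dial's dark grey finger rib stands upright on the disc in the same radial direction as the mark: it reaches from 14 to 42 mm from the axis, is 14 mm thick, and its top is 82 mm above the table (28 mm above the disc), with a white line along it that continues the mark. Push on either flat side of the rib; do not pinch it (load both sides at once).
- long_line: The target: the long raised black line on the scale plate, 30 mm long, 5 mm wide, 3 mm high, pointing straight at the dial's axis. Origin under its middle, 77 mm from the axis; it lies along its own y axis. It sits on one side of the dial or the other, 1.1 to 2.1 rad round from the front position.
- short_line: The wrong line: same as the long line but only 12 mm long, on the opposite side of the dial. Origin under its middle, 77 mm from the axis. The many thin marks are only the scale's divisions.
- dial_base: The white square stand under the dial, fixed to the table, 210 x 210 x 36 mm, origin at the centre of its underside on the dial's axis; its -x side is the front.
- big_button (a joint): How far the larger push button is pressed, m: 0 up, 0.006 fully down. It springs back up. About 5 N presses it fully down.
- big_button_top (a point): Centre of the top face of the larger push button (cap 44 mm across), 22 mm above the table when up; it stands on its own round grey housing, 60 mm across and 12 mm high, fixed to the table.
- small_button (a joint): How far the smaller push button is pressed, m: 0 up, 0.006 fully down. To be left alone.
- small_button_top (a point): Centre of the top face of the smaller push button (cap 22 mm across), 22 mm above the table, on its own round grey housing 38 mm across.
- plug: Loose brass plug, 22 mm across, 30 mm tall, standing on a corner of the dial's stand (its top 66 mm above the table). Origin at the centre of its underside. Leave alone.
- vial: Loose small amber jar, 26 mm across, 50 mm tall, standing between the two buttons. Origin at the centre of its underside. Leave alone.
- gasket: Loose flat orange gasket ring, 64 mm across, 8 mm high, on the table in front of the stand, to the right. Leave alone.
- roll: Loose white plastic ring, 120 mm across, 50 mm tall, on the table to the left. Leave alone.
- cup: Loose steel sample cup, 72 mm across, 60 mm tall, at the left. Leave alone.
- driver: Loose screwdriver lying on the table at the right. Leave alone.
- mouse: Loose black computer mouse, 105 x 62 mm, 34 mm tall, at the right. Leave alone.

How it is judged:
On the way, in this order (a step that is already met when the one before it is completed fails the run):
1. the index mark lines up with the long line, the dial at rest and the fingers off it (x of index_tip in the frame of long_line between -0.004 and 0.004 m and horizontal distance between index_tip and long_line below 0.035 m and contact force between the fingers and dial_base below 0.1 N and velocity of joint dial between -0.03 and 0.03 rad/s), for 0.3 s.
2. the larger button is pressed down, the dial still set (value of joint big_button above 0.0045 m and x of index_tip in the frame of long_line between -0.004 and 0.004 m and horizontal distance between index_tip and long_line below 0.035 m), for 0.05 s.
At the end, for the whole second after the job is handed in: Index tip within 4 mm sideways of the long line's centre line, dial at rest; the larger button was pressed at least 4.5 mm with the dial set and is up again; the smaller one is up; all loose things at rest within 30 mm of their starts (x of index_tip in the frame of long_line between -0.004 and 0.004 m and horizontal distance between index_tip and long_line below 0.035 m and value of joint each of big_button, small_button below 0.001 m and velocity of joint dial between -0.03 and 0.03 rad/s and linear speed of each of plug, vial, gasket, roll, cup, driver, mouse below 0.02 m/s and distance of each of plug, vial, gasket, roll, cup, driver, mouse from where it was at the start of the episode below 0.03 m); the robot touches nothing.
It fails at once if the larger button is pressed (over 3 mm) while the dial is not set (value of joint big_button above 0.003 m and not (x of index_tip in the frame of long_line between -0.004 and 0.004 m and horizontal distance between index_tip and long_line below 0.035 m)).
It fails at once if the smaller button is pressed (over 2 mm) (value of joint small_button above 0.002 m).
It fails at once if the rib is pinched: both its sides are loaded at once with over 3 N (contact force between the fingers and dial_c1 above 3 N and contact force between the fingers and dial_c2 above 3 N).
It fails at once if a loose thing is moved or lifted over 30 mm (distance of any of plug, vial, gasket, roll, cup, driver, mouse from where it was at the start of the episode above 0.03 m).
It fails at once if the plug, vial or cup is tipped (angle between any of plug, vial, cup's own z axis and vertical above 0.5 rad).
It also fails if it takes over 58 s, if anything falls off the work surface, if the arm or the gripper's body presses on something with over 40 N, if the wrist force passes 120 N, or if a joint passes its speed limit or range.

## Working session

There is one attempt and no reset: what is moved stays moved. The work goes in short steps, Python scripts to look and compute and a tool call to move; the robot and the scene stay as the last step left them, time stands still between calls to the robot, and variables do not carry over. Pictures are saved under pics/ and viewed, about 8 in all and at most 12, crops included, and the job is handed in when it is done.

Besides the shell and the picture viewer there is one more tool, called after "Call:" as name([rows], argument=value, ...), one row to a line, values as JSON. servo_tool: Moves the arm, as the interface text tells. Its arguments: {"type":"object","properties":{"deltas":{"type":"array"},"newtons":{"type":"number"}},"required":["deltas"]}

```bash
mkdir -p pics; cat > h.py <<'E'
import numpy as np, cv2
from workcell import env, read_camera, job, cut_out
def cam(n):
    s=env.get_state(); c=read_camera(n)
    if n=="wrist":
        w,x,y,z=s["orientation"]
        from scipy.spatial.transform import Rotation as R
        T=np.eye(4);T[:3,:3]=R.from_quat([x,y,z,w]).as_matrix();T[:3,3]=s["tcp_pos"]
        c["T"]=T@np.array(c["hand_eye"])
    else: c["T"]=np.array(c["extrinsics"])
    c["K"]=np.array(c["intrinsics"]); return c
def p2w(c,uv,z):
    uv=np.atleast_2d(np.array(uv,float)); K=c["K"]
    d=(uv-[K[0,2],K[1,2]])/[K[0,0],K[1,1]]; q=d.copy()
    for _ in range(20): q=d/(1+c["k1"]*(q**2).sum(1,keepdims=True))
    r=np.c_[q,np.ones(len(q))]@c["T"][:3,:3].T; o=c["T"][:3,3]
    return o+r*((z-o[2])/r[:,2])[:,None]
def w2p(c,P):
    P=np.atleast_2d(P); p=(P-c["T"][:3,3])@c["T"][:3,:3]
    q=p[:,:2]/p[:,2:]; q=q*(1+c["k1"]*(q**2).sum(1,keepdims=True))
    return q*[c["K"][0,0],c["K"][1,1]]+[c["K"][0,2],c["K"][1,2]]
def save(n,img): cv2.imwrite("pics/"+n,img[:,:,::-1])
E
python3 - <<'E'
from h import *
c=cam("top"); save("top.png",c["img"])
print(c["T"][:3,3])
Z=dict(dial_base=.036,dial=.054,long_line=.043,short_line=.043,big_button=.022,small_button=.022,plug=.066,vial=.05,gasket=.008,index_tip=.055,big_button_top=.022)
for n,z in Z.items():
    for r in cut_out(n,"top")[:2]:
        v,u=np.nonzero(r["region"]); print(n,round(r["confidence"],2),r["extent"],len(u),p2w(c,[u.mean(),v.mean()],z)[0].round(4))
s=cam("scene"); save("scene.png",s["img"])
E
```

```text
[ 0.30658555 -0.01820244  1.07754971]
dial_base 0.69 [268.4, 169.9, 359.2, 262.6] 3672 [0.5309 0.0501 0.036 ]
dial 0.61 [290.1, 187.8, 335.2, 233.7] 1539 [0.5386 0.0522 0.054 ]
big_button 0.51 [412.1, 179.8, 423.6, 196.0] 215 [ 0.6333 -0.2142  0.022 ]
vial 0.6 [272.1, 170.0, 359.9, 261.6] 3544 [0.5265 0.0479 0.05  ]
vial 0.59 [406.9, 212.5, 417.7, 230.0] 119 [ 0.5341 -0.1929  0.05  ]
gasket 0.5 [358.3, 281.8, 383.1, 306.2] 266 [ 0.355  -0.1109  0.008 ]
index_tip 0.69 [292.2, 191.6, 334.1, 235.8] 1474 [0.5375 0.0517 0.055 ]
big_button_top 0.56 [411.0, 181.0, 425.9, 194.5] 217 [ 0.6334 -0.214   0.022 ]
big_button_top 0.25 [359.4, 281.4, 383.7, 305.2] 252 [ 0.3519 -0.1079  0.022 ]
```

View pics/top.png

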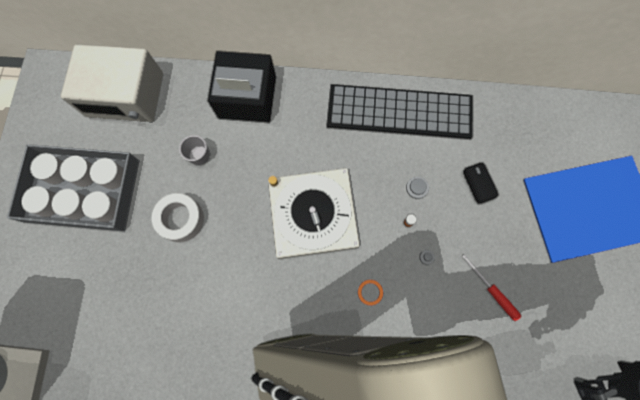

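The top view shows the dial at about (313,211), with its mark pointing down (front) and slightly right. There are lines at the right (343,215) and left (283,207). The big button is at (418,187), the vial at (410,220) and the small button at (426,257). I'll enlarge the dial next.

```bash
python3 - <<'E'
import cv2
a=cv2.imread("pics/top.png")[163:268,262:367]; b=cv2.imread("pics/scene.png")
cv2.imwrite("pics/z.png",cv2.resize(a,(600,600),interpolation=cv2.INTER_CUBIC))
E
```

```text
(no output)
```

View pics/z.png

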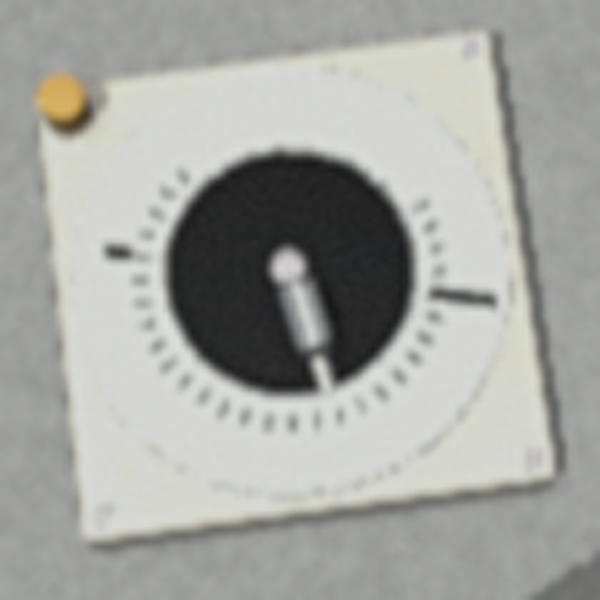

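View pics/scene.png

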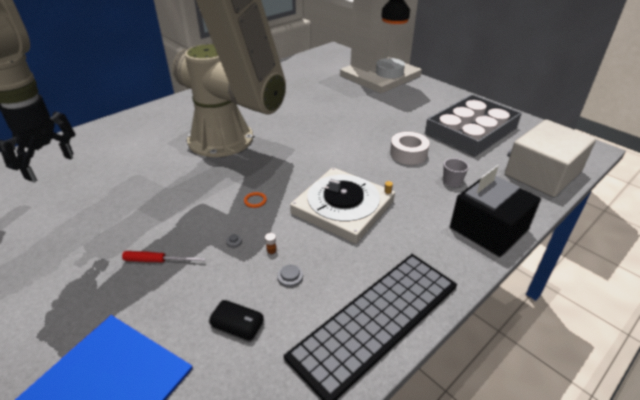

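The long line is the right-hand one, at (343,215); the short one is at left and the plug is at the back-left corner. The mark has to turn counter-clockwise (+) towards −y. Next I'll work out world positions.

```bash
python3 - <<'E'
from h import *
c=cam("top"); f=lambda u,v,z:p2w(c,[u/5.714+262-.4,v/5.714+163-.4],z)[0]
P=dict(cen=f(290,272,.054),tip=f(328,388,.055),L1=f(435,293,.043),L2=f(495,300,.043),S=f(119,252,.043),plug=f(62,97,.066))
for k,v in P.items(): d=v-P['cen']; print(k,v.round(4),np.hypot(*d[:2]).round(4),np.arctan2(d[1],d[0]).round(3))
s=env.get_state(); print(s["tcp_pos"],s["orientation"],s["clock"],s["finger_gap"])
w=cam("wrist");print(np.array(w["hand_eye"]).round(3))
E
```

```text
cen [0.5394 0.0518 0.054 ] 0.0 0.0
tip [0.4893 0.0304 0.055 ] 0.0545 -2.737
L1 [ 0.5379 -0.0122  0.043 ] 0.064 -1.594
L2 [ 0.537  -0.0388  0.043 ] 0.0906 -1.596
S [0.5444 0.1291 0.043 ] 0.0774 1.506
plug [0.6068 0.1589 0.066 ] 0.1265 1.009
[ 0.22646464 -0.52857462  0.30397097] [9.42406232e-05 9.79584547e-01 2.01032602e-01 1.35435880e-05] 0.7 0.08582483503669557
[[ 0.    -0.957 -0.291  0.074]
 [ 1.     0.001 -0.002  0.001]
 [ 0.002 -0.291  0.957 -0.069]
 [ 0.     0.     0.     1.   ]]
```

Call:
servo_tool([
  {"dx": 40,"dy": 50,"fingers": 1},
  {"dx": 40,"dy": 50,"fingers": 1},
  {"dx": 40,"dy": 50,"fingers": 1},
  {"dx": 40,"dy": 50,"fingers": 1},
  {"dx": 30,"dy": 50,"fingers": 1},
  {"dx": 20,"dy": 50,"fingers": 1},
  {"dy": 50,"fingers": 1},
  {"dy": 50,"fingers": 1},
], newtons=20)

```text
invalid input at $.deltas[0]: expected keys dx, dy, dz, rx, ry, rz, fingers
```

Call:
servo_tool([
  {"dx": 35,"dy": 45,"dz": 0,"rx": 0,"ry": 0,"rz": 0,"fingers": 1},
  {"dx": 35,"dy": 45,"dz": 0,"rx": 0,"ry": 0,"rz": 0,"fingers": 1},
  {"dx": 35,"dy": 45,"dz": 0,"rx": 0,"ry": 0,"rz": 0,"fingers": 1},
  {"dx": 35,"dy": 45,"dz": 0,"rx": 0,"ry": 0,"rz": 0,"fingers": 1},
  {"dx": 30,"dy": 45,"dz": 0,"rx": 0,"ry": 0,"rz": 0,"fingers": 1},
  {"dx": 20,"dy": 45,"dz": 0,"rx": 0,"ry": 0,"rz": 0,"fingers": 1},
  {"dx": 20,"dy": 45,"dz": 0,"rx": 0,"ry": 0,"rz": 0,"fingers": 1},
  {"dx": 10,"dy": 45,"dz": 0,"rx": 0,"ry": 0,"rz": 0,"fingers": 1},
], newtons=20)

```text
clock: 1.55
tcp_pos: [0.4281, -0.1923, 0.3041]
orientation: [0.0, 0.98, 0.201, 0.001]
wrist_force: [1.5, -1.0, 0.2]
finger_gap: 0.0002
```

Call:
servo_tool([
  {"dx": 10,"dy": 45,"dz": 0,"rx": 0,"ry": 0,"rz": 0,"fingers": 1},
  {"dx": 10,"dy": 45,"dz": 0,"rx": 0,"ry": 0,"rz": 0,"fingers": 1},
  {"dx": 10,"dy": 45,"dz": 0,"rx": 0,"ry": 0,"rz": 0,"fingers": 1},
  {"dx": 10,"dy": 45,"dz": 0,"rx": 0,"ry": 0,"rz": 0,"fingers": 1},
  {"dx": 10,"dy": 45,"dz": 0,"rx": 0,"ry": 0,"rz": 0,"fingers": 1},
  {"dx": 0,"dy": 0,"dz": 0,"rx": 0,"ry": 0,"rz": 0,"fingers": 1},
  {"dx": 0,"dy": 0,"dz": 0,"rx": 0,"ry": 0,"rz": 0,"fingers": 1},
])

```text
clock: 2.25
tcp_pos: [0.477, 0.0321, 0.3039]
orientation: [0.0, 0.979, 0.203, -0.0]
wrist_force: [-0.0, -0.1, -0.4]
finger_gap: -0.0003
```

```bash
python3 - <<'E'
from h import *
w=cam("wrist"); save("w1.png",w["img"]); s=env.get_state(); print(s["tcp_pos"],s["clock"],s["joint_pos"],s["finger_gap"],s["wrist_force"])
for n,p in dict(cen=[.5394,.0518,.054],tip=[.4893,.0304,.055],L1=[.5379,-.0122,.043],L2=[.537,-.0388,.043]).items(): print(n,w2p(w,p).round(1))
E
```

```text
[0.4768912  0.03108649 0.3039302 ] 2.3 [-1.02851436e-01  1.25507784e-01 -1.93394136e-01  1.25192360e+00
 -5.06469228e-04  2.63282908e+00] 0.0005580772232888869 [-0.76390361 -0.54782402 -0.19417508]
cen [[322.1 113.7]]
tip [[321.6 169.3]]
L1 [[378.5 140.5]]
L2 [[401.1 151.6]]
```

View pics/w1.png

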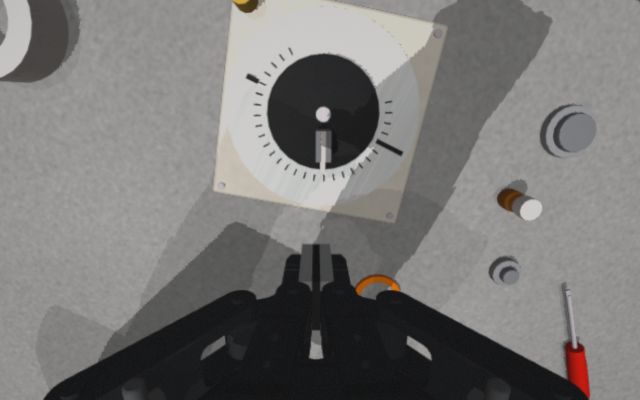

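The wrist picture agrees with the projected points: axis at (323,114), long line from (377,141) to (402,154). I'll lower the closed fingers on the +y side of the rib.

Call:
servo_tool([
  {"dx": 19,"dy": 47,"dz": 0,"rx": 0,"ry": 0,"rz": 0,"fingers": 1},
  {"dx": 0,"dy": 0,"dz": -40,"rx": 0,"ry": 0,"rz": 0,"fingers": 1},
  {"dx": 0,"dy": 0,"dz": -40,"rx": 0,"ry": 0,"rz": 0,"fingers": 1},
  {"dx": 0,"dy": 0,"dz": -40,"rx": 0,"ry": 0,"rz": 0,"fingers": 1},
  {"dx": 0,"dy": 0,"dz": -30,"rx": 0,"ry": 0,"rz": 0,"fingers": 1},
  {"dx": 0,"dy": 0,"dz": -18,"rx": 0,"ry": 0,"rz": 0,"fingers": 1},
  {"dx": 0,"dy": 0,"dz": 0,"rx": 0,"ry": 0,"rz": 0,"fingers": 1},
  {"dx": 0,"dy": 0,"dz": 0,"rx": 0,"ry": 0,"rz": 0,"fingers": 1},
])

```text
clock: 3.1
tcp_pos: [0.4959, 0.0759, 0.1363]
orientation: [0.0, 0.98, 0.2, -0.0]
wrist_force: [0.9, 0.3, 0.2]
finger_gap: -0.0002
```

```bash
python3 - <<'E'
from h import *
s=env.get_state(); print(s["tcp_pos"],s["wrist_force"],s["clock"])
C=np.array([.5394,.0518]); 
a0=-2.737
prev=np.array(s["tcp_pos"])[:2]
for i,a in enumerate(np.r_[a0,a0+np.arange(1,9)*.125,-1.64]):
    r=np.array([np.cos(a),np.sin(a)]); t=np.array([-r[1],r[0]]); p=C+.030*r-.0135*t
    print(i,round(a,3),p.round(4),((p-prev)*1e3).round(1)); prev=p
E
```

```text
[0.49587013 0.07594673 0.13625309] [0.94661225 0.34036376 0.17740793] 3.1
0 -2.737 [0.5065 0.0524] [ 10.6 -23.5]
1 -2.612 [0.5067 0.0483] [ 0.2 -4.1]
2 -2.487 [0.5074 0.0442] [ 0.7 -4.1]
3 -2.362 [0.5086 0.0403] [ 1.2 -3.9]
4 -2.237 [0.5102 0.0366] [ 1.7 -3.8]
5 -2.112 [0.5124 0.033 ] [ 2.1 -3.5]
6 -1.987 [0.5149 0.0298] [ 2.5 -3.2]
7 -1.862 [0.5179 0.0269] [ 2.9 -2.9]
8 -1.737 [0.5211 0.0244] [ 3.3 -2.5]
9 -1.64 [0.5239 0.0228] [ 2.7 -1.6]
```

Call:
servo_tool([
  {"dx": 5,"dy": -11,"dz": 0,"rx": 0,"ry": 0,"rz": 0,"fingers": 1},
  {"dx": 4,"dy": -9,"dz": 0,"rx": 0,"ry": 0,"rz": 0,"fingers": 1},
  {"dx": 1.6,"dy": -3.5,"dz": 0,"rx": 0,"ry": 0,"rz": 0,"fingers": 1},
  {"dx": 0.2,"dy": -4.1,"dz": 0,"rx": 0,"ry": 0,"rz": 0.125,"fingers": 1},
  {"dx": 0,"dy": 0,"dz": 0,"rx": 0,"ry": 0,"rz": 0,"fingers": 1},
])

```text
clock: 3.6
tcp_pos: [0.5067, 0.0489, 0.137]
orientation: [-0.0, 0.965, 0.262, 0.0]
wrist_force: [-3.8, 2.5, 3.7]
finger_gap: 0.0001
```

Call:
servo_tool([
  {"dx": 0.7,"dy": -4.1,"dz": 0,"rx": 0,"ry": 0,"rz": 0.125,"fingers": 1},
  {"dx": 1.2,"dy": -3.9,"dz": 0,"rx": 0,"ry": 0,"rz": 0.125,"fingers": 1},
  {"dx": 1.7,"dy": -3.8,"dz": 0,"rx": 0,"ry": 0,"rz": 0.125,"fingers": 1},
  {"dx": 2.1,"dy": -3.5,"dz": 0,"rx": 0,"ry": 0,"rz": 0.125,"fingers": 1},
  {"dx": 0,"dy": 0,"dz": 0,"rx": 0,"ry": 0,"rz": 0,"fingers": 1},
])

```text
clock: 4.1
tcp_pos: [0.5121, 0.0337, 0.1365]
orientation: [0.0, 0.871, 0.492, -0.0]
wrist_force: [-3.3, 0.3, 4.2]
finger_gap: -0.0002
```

```bash
python3 - <<'E'
from h import *
s=env.get_state(); print(s["tcp_pos"],s["joint_pos"][5])
t=cam("top"); w=cam("wrist")
a=cv2.resize(t["img"][163:268,262:367],(400,400),interpolation=cv2.INTER_CUBIC)
b=w["img"][:,120:520]
save("c1.png",np.hstack([a,b]))
E
```

```text
[0.51212442 0.03365427 0.13654694] 2.023048295711514
```

View pics/c1.png

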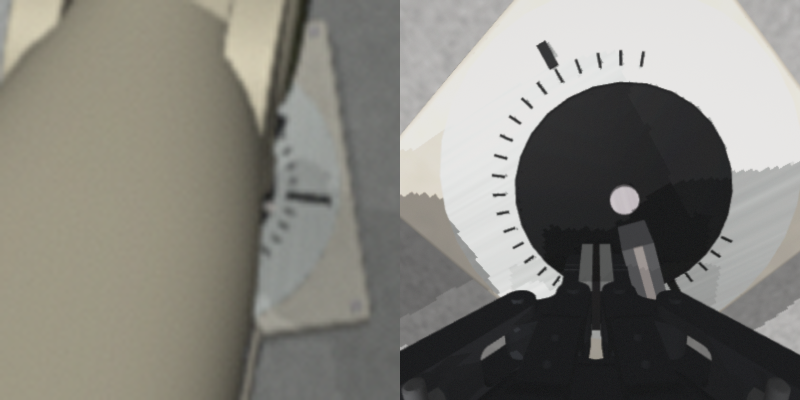

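```bash
python3 - <<'E'
from h import *
w=cam("wrist")
q=lambda u,v,z:p2w(w,[u-280,v],z)[0]
A,B,C=q(640,250,.082),q(655,297,.082),q(625,200,.056)
C0=np.array([.5394,.0518])
print(A,B,C,[np.arctan2(*(X[:2]-C0)[::-1]).round(3) for X in(A,B)],np.arctan2(*(B-A)[:2][::-1]),np.arctan2(*(B-C)[:2][::-1]))
print(w2p(w,[.5394,.0518,.056])+[280,0])
E
```

```text
[0.53609271 0.03595567 0.082     ] [0.53067994 0.01216524 0.082     ] [0.53971197 0.05059419 0.056     ] [np.float64(-1.777), np.float64(-1.787)] -1.7945069644312313 -1.8016384742311637
[[623.22392719 198.29766038]]
```

The rib is at about −1.79 rad against a target of about −1.595. The contact force of 3.3 N implies a contact radius of about 21 mm, so roughly 4 mm of push is left. I'll push most of that.

Call:
servo_tool([
  {"dx": 1.5,"dy": -0.4,"dz": 0,"rx": 0,"ry": 0,"rz": 0,"fingers": 1},
  {"dx": 1.3,"dy": -0.2,"dz": 0,"rx": 0,"ry": 0,"rz": 0,"fingers": 1},
  {"dx": 0,"dy": 0,"dz": 0,"rx": 0,"ry": 0,"rz": 0,"fingers": 1},
  {"dx": 0,"dy": 0,"dz": 0,"rx": 0,"ry": 0,"rz": 0,"fingers": 1},
])

```text
clock: 4.65
tcp_pos: [0.5146, 0.0333, 0.1358]
orientation: [0.0, 0.871, 0.492, -0.001]
wrist_force: [-4.7, -2.3, 3.0]
finger_gap: 0.0
```

```bash
python3 - <<'E'
from h import *
s=env.get_state(); print(s["tcp_pos"],s["joint_pos"][5])
w=cam("wrist")
save("c2.png",cv2.resize(w["img"][160:360,200:470],(800,592),interpolation=cv2.INTER_CUBIC))
E
```

```text
[0.5146076  0.03330203 0.13577759] 2.023430399801446
```

View pics/c2.png

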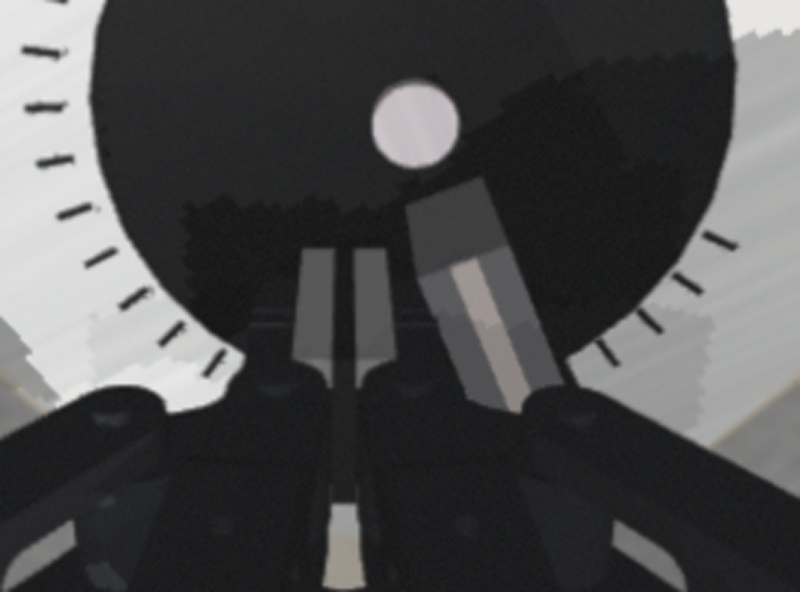

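```bash
python3 - <<'E'
from h import *
w=cam("wrist")
q=lambda u,v,z:p2w(w,[200+u/2.963,160+v/2.96],z)[0]
A,B,C=q(467,262,.082),q(515,405,.082),q(415,125,.056)
C0=np.array([.5394,.0518])
print(A,B,C,[np.arctan2(*(X[:2]-C0)[::-1]).round(3) for X in(A,B)],np.arctan2(*(B-A)[:2][::-1]),np.arctan2(*(B-C)[:2][::-1]))
E
```

```text
[0.53799954 0.03689594 0.082     ] [0.5327838  0.01242067 0.082     ] [0.53943443 0.05055134 0.056     ] [np.float64(-1.664), np.float64(-1.737)] -1.7807580415198567 -1.7434759806882345
```

Call:
servo_tool([
  {"dx": -12,"dy": 0,"dz": 0,"rx": 0,"ry": 0,"rz": 0,"fingers": 1},
  {"dx": -20,"dy": 0,"dz": 0,"rx": 0,"ry": 0,"rz": 0,"fingers": 1},
  {"dx": -20,"dy": 0,"dz": 40,"rx": 0,"ry": 0,"rz": 0,"fingers": 1},
  {"dx": -20,"dy": -30,"dz": 40,"rx": 0,"ry": 0,"rz": 0,"fingers": 1},
  {"dx": 0,"dy": -30,"dz": 30,"rx": 0,"ry": 0,"rz": 0,"fingers": 1},
  {"dx": 0,"dy": -30,"dz": 0,"rx": 0,"ry": 0,"rz": 0,"fingers": 1},
  {"dx": 0,"dy": 0,"dz": 0,"rx": 0,"ry": 0,"rz": 0,"fingers": 1},
  {"dx": 0,"dy": 0,"dz": 0,"rx": 0,"ry": 0,"rz": 0,"fingers": 1},
])

```text
clock: 5.55
tcp_pos: [0.4444, -0.0544, 0.2431]
orientation: [0.0, 0.871, 0.491, 0.001]
wrist_force: [-0.7, 0.2, -0.0]
finger_gap: -0.0
```

```bash
python3 - <<'E'
from h import *
s=env.get_state(); print(s["tcp_pos"],s["joint_pos"][5])
w=cam("wrist"); uv=w2p(w,[.5394,.0,.05])[0]; print(uv)
x,y=(np.clip(uv-[100,75],0,[440,250])).astype(int); print(x,y)
save("full3.png",w["img"]);save("c3.png",cv2.resize(w["img"][y:y+150,x:x+200],(800,600),interpolation=cv2.INTER_CUBIC))
E
```

```text
[ 0.44440172 -0.05440777  0.2431467 ] 1.8123299984279195
[383.78297934  75.17668241]
283 0
```

View pics/c3.png

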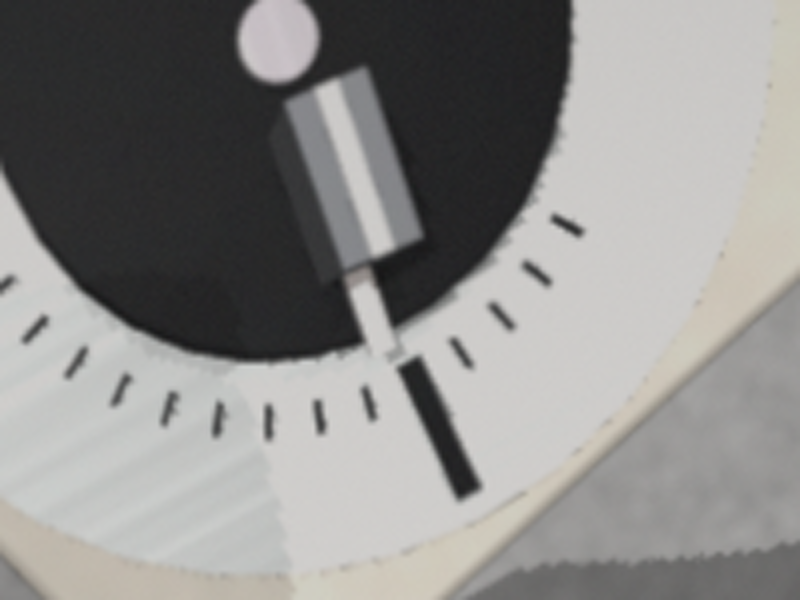

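The mark's outer end is at crop (386,355). The long line's inner end is at (412,362), so the mark is slightly short. I'll measure the gap.

```bash
cat > m.py <<'E'
from h import *
def go(w,f,cen,tip,tin,l1,l2):
    P=[p2w(w,f(*p),z)[0][:2] for p,z in((cen,.056),(tip,.055),(tin,.055),(l1,.043),(l2,.043))]
    C,t,ti,a,b=P; d=(b-a)/np.linalg.norm(b-a); n=np.array([-d[1],d[0]])
    print("cen",C,"tip",t,"L",a,b,"az line",np.arctan2(*d[::-1]),"tip lateral mm",(t-a)@n*1e3,"cen lateral",(C-a)@n*1e3,"az mark",np.arctan2(*(t-ti)[::-1]),"az tip from cen0",[np.arctan2(*(x-np.array([.5394,.0518]))[::-1]).round(3) for x in(t,(a+b)/2)],"r tip",np.linalg.norm(t-[.5394,.0518]), "az from C",[np.arctan2(*(x-C)[::-1]).round(3) for x in(t,(a+b)/2)])
E
python3 - <<'E'
from m import *
w=cam("wrist"); f=lambda u,v:(283+u/4-.4,v/4-.4)
go(w,f,(278,40),(388,355),(357,278),(411,363),(470,494))
E
```

```text
cen [0.53876328 0.05206123] tip [ 0.53045252 -0.00580214] L [ 0.53594131 -0.01020366] [ 0.53446648 -0.03921444] az line -1.6215897081841082 tip lateral mm -5.70518221093015 cen lateral -0.3429544943918607 az mark -1.6675711103793707 az tip from cen0 [np.float64(-1.725), np.float64(-1.626)] r tip 0.05829291072947319 az from C [np.float64(-1.713), np.float64(-1.617)]
```

```bash
cat > auto.py <<'E'
from h import *
def meas(C=(.5390,.0519)):
    w=cam("wrist"); g=cv2.cvtColor(w["img"],cv2.COLOR_RGB2GRAY).astype(np.float32); az=np.linspace(-2.0,-1.35,651)
    def prof(r,z):
        p=np.c_[C[0]+r*np.cos(az),C[1]+r*np.sin(az),np.full(az.shape,z)]
        q=w2p(w,p).astype(np.float32); return cv2.remap(g,q[:,:1],q[:,1:],cv2.INTER_LINEAR).ravel()
    def cen(v): v=np.clip(v-(v.min()+v.max())/2,0,None); k=v.argmax(); m=np.abs(az-az[k])<.09; return (az*v*m).sum()/(v*m).sum(), v.max()
    a=[cen(prof(r,.0545)) for r in(.047,.049,.051)]; b=[cen(-prof(r,.043)) for r in(.072,.077,.082)]
    print("mark",np.round(a,3).tolist(),"line",np.round(b,3).tolist())
    d=np.mean(b,0)[0]-np.mean(a,0)[0]; print("need rad",d.round(4),"mm at tip",(58*d).round(2))
if __name__=="__main__": meas()
E
python3 auto.py
```

```text
mark [[-1.71, 87.547], [-1.709, 85.066], [-1.71, 84.948]] line [[-1.613, 84.859], [-1.613, 85.363], [-1.614, 85.466]]
need rad 0.096 mm at tip 5.57
```

Call:
servo_tool([
  {"dx": 0,"dy": 30,"dz": 0,"rx": 0,"ry": 0,"rz": 0,"fingers": 1},
  {"dx": 0,"dy": 30,"dz": -30,"rx": 0,"ry": 0,"rz": 0,"fingers": 1},
  {"dx": 20,"dy": 30,"dz": -40,"rx": 0,"ry": 0,"rz": 0,"fingers": 1},
  {"dx": 20,"dy": 0,"dz": -40,"rx": 0,"ry": 0,"rz": 0,"fingers": 1},
  {"dx": 14,"dy": 0,"dz": 0,"rx": 0,"ry": 0,"rz": 0,"fingers": 1},
  {"dx": 10,"dy": 0,"dz": 0,"rx": 0,"ry": 0,"rz": 0,"fingers": 1},
  {"dx": 5,"dy": 0,"dz": 0,"rx": 0,"ry": 0,"rz": 0,"fingers": 1},
  {"dx": 0,"dy": 0,"dz": 0,"rx": 0,"ry": 0,"rz": 0,"fingers": 1},
])

```text
clock: 6.5
tcp_pos: [0.513, 0.0339, 0.1366]
orientation: [0.001, 0.87, 0.493, 0.001]
wrist_force: [-0.8, 0.0, 0.6]
finger_gap: -0.0003
```

Call:
servo_tool([
  {"dx": 2.5,"dy": 0,"dz": 0,"rx": 0,"ry": 0,"rz": 0,"fingers": 1},
  {"dx": 1.5,"dy": 0,"dz": 0,"rx": 0,"ry": 0,"rz": 0,"fingers": 1},
  {"dx": 1.5,"dy": 0,"dz": 0,"rx": 0,"ry": 0,"rz": 0,"fingers": 1},
  {"dx": 0,"dy": 0,"dz": 0,"rx": 0,"ry": 0,"rz": 0,"fingers": 1},
  {"dx": 0,"dy": 0,"dz": 0,"rx": 0,"ry": 0,"rz": 0,"fingers": 1},
])

```text
clock: 7.0
tcp_pos: [0.5165, 0.0334, 0.1361]
orientation: [0.0, 0.87, 0.492, -0.001]
wrist_force: [-4.5, -1.8, 2.8]
finger_gap: 0.0001
```

Call:
servo_tool([
  {"dx": -12,"dy": 0,"dz": 0,"rx": 0,"ry": 0,"rz": 0,"fingers": 1},
  {"dx": -20,"dy": 0,"dz": 0,"rx": 0,"ry": 0,"rz": 0,"fingers": 1},
  {"dx": -20,"dy": 0,"dz": 40,"rx": 0,"ry": 0,"rz": 0,"fingers": 1},
  {"dx": -20,"dy": -30,"dz": 40,"rx": 0,"ry": 0,"rz": 0,"fingers": 1},
  {"dx": 0,"dy": -30,"dz": 30,"rx": 0,"ry": 0,"rz": 0,"fingers": 1},
  {"dx": 0,"dy": -30,"dz": 0,"rx": 0,"ry": 0,"rz": 0,"fingers": 1},
  {"dx": 0,"dy": 0,"dz": 0,"rx": 0,"ry": 0,"rz": 0,"fingers": 1},
  {"dx": 0,"dy": 0,"dz": 0,"rx": 0,"ry": 0,"rz": 0,"fingers": 1},
])

```text
clock: 7.8
tcp_pos: [0.4467, -0.0543, 0.2431]
orientation: [0.0, 0.871, 0.492, 0.001]
wrist_force: [0.2, -0.0, -1.0]
finger_gap: -0.0001
```

```bash
python3 auto.py
```

```text
mark [[-1.624, 86.5], [-1.622, 85.439], [-1.622, 84.158]] line [[-1.614, 84.859], [-1.615, 85.266], [-1.615, 85.496]]
need rad 0.0079 mm at tip 0.46
```

The dial now needs only about 0.5 mm, well inside the 4 mm tolerance, and the fingers are off it. Next is the big button: move above it, yaw to 0, and measure.

Call:
servo_tool([
  {"dx": 0,"dy": -20,"dz": 0,"rx": 0,"ry": 0,"rz": -0.13,"fingers": 1},
  {"dx": 19,"dy": -20,"dz": 0,"rx": 0,"ry": 0,"rz": -0.13,"fingers": 1},
  {"dx": 19,"dy": -20,"dz": 0,"rx": 0,"ry": 0,"rz": -0.13,"fingers": 1},
  {"dx": 19,"dy": -20,"dz": 0,"rx": 0,"ry": 0,"rz": -0.13,"fingers": 1},
  {"dx": 19,"dy": -20,"dz": 0,"rx": 0,"ry": 0,"rz": -0.13,"fingers": 1},
  {"dx": 19,"dy": -20,"dz": 0,"rx": 0,"ry": 0,"rz": -0.13,"fingers": 1},
  {"dx": 19,"dy": -20,"dz": 0,"rx": 0,"ry": 0,"rz": -0.13,"fingers": 1},
  {"dx": 19,"dy": -20,"dz": 0,"rx": 0,"ry": 0,"rz": -0.13,"fingers": 1},
])

```text
clock: 8.65
tcp_pos: [0.5807, -0.2131, 0.2419]
orientation: [-0.001, 1.0, -0.007, -0.001]
wrist_force: [-0.3, -0.6, 1.1]
finger_gap: 0.0001
```

Call:
servo_tool([
  {"dx": 0,"dy": 0,"dz": 0,"rx": 0,"ry": 0,"rz": 0,"fingers": 1},
  {"dx": 0,"dy": 0,"dz": 0,"rx": 0,"ry": 0,"rz": 0,"fingers": 1},
  {"dx": 0,"dy": 0,"dz": 0,"rx": 0,"ry": 0,"rz": 0,"fingers": 1},
])

```text
clock: 8.95
tcp_pos: [0.5793, -0.2125, 0.2424]
orientation: [-0.001, 1.0, -0.004, -0.001]
wrist_force: [-0.3, 0.7, 0.5]
finger_gap: 0.0002
```

```bash
python3 - <<'E'
from h import *
s=env.get_state(); print(s["tcp_pos"],s["joint_pos"])
w=cam("wrist"); save("b1.png",w["img"]); print(w2p(w,[[.6334,-.214,.022],[.534,-.193,.05]]))
for n in("big_button_top","small_button_top","vial"):
    for r in cut_out(n,"wrist")[:2]:
        v,u=np.nonzero(r["region"]); print(n,r["confidence"],r["extent"],p2w(w,[u.mean(),v.mean()],.022)[0].round(4))
E
```

```text
[ 0.57933058 -0.21247853  0.24240278] [-4.81637002e-01  4.18604994e-01  4.81446862e-02  1.20240519e+00
  2.50985231e-04  2.66766481e+00]
[[316.77963761 127.30062546]
 [294.03509568 243.40061099]]
big_button_top 0.9 [297.6, 101.2, 344.8, 147.0] [ 0.6361 -0.2168  0.022 ]
vial 0.78 [287.3, 209.1, 312.9, 251.5] [ 0.5369 -0.1963  0.022 ]
```

View pics/b1.png

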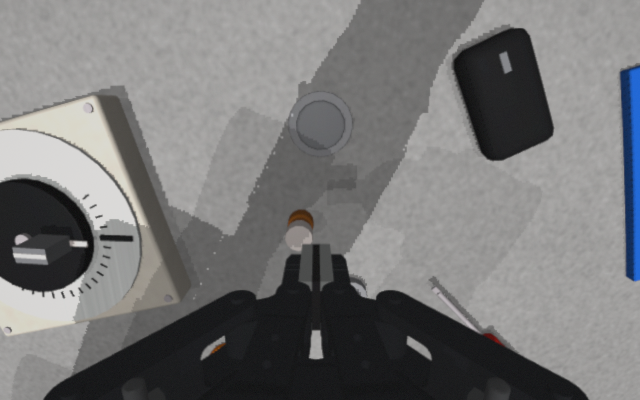

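The wrist picture shows the big button cap at (321,124), which is about (0.636, −0.217), clear of the vial at (300,230). At left the mark is visibly in line with the long line. Pressing now.

Call:
servo_tool([
  {"dx": 40,"dy": -4,"dz": 0,"rx": 0,"ry": 0,"rz": 0,"fingers": 1},
  {"dx": 17,"dy": 0,"dz": 0,"rx": 0,"ry": 0,"rz": 0,"fingers": 1},
  {"dx": 0,"dy": 0,"dz": -45,"rx": 0,"ry": 0,"rz": 0,"fingers": 1},
  {"dx": 0,"dy": 0,"dz": -45,"rx": 0,"ry": 0,"rz": 0,"fingers": 1},
  {"dx": 0,"dy": 0,"dz": -35,"rx": 0,"ry": 0,"rz": 0,"fingers": 1},
  {"dx": 0,"dy": 0,"dz": -10,"rx": 0,"ry": 0,"rz": 0,"fingers": 1},
  {"dx": 0,"dy": 0,"dz": 0,"rx": 0,"ry": 0,"rz": 0,"fingers": 1},
  {"dx": 0,"dy": 0,"dz": 0,"rx": 0,"ry": 0,"rz": 0,"fingers": 1},
])

```text
clock: 9.95
tcp_pos: [0.638, -0.2185, 0.1102]
orientation: [0.001, 1.0, -0.005, 0.001]
wrist_force: [0.3, -0.0, 0.6]
finger_gap: 0.0
```

Call:
servo_tool([
  {"dx": 0,"dy": 0,"dz": -8,"rx": 0,"ry": 0,"rz": 0,"fingers": 1},
  {"dx": 0,"dy": 0,"dz": -4,"rx": 0,"ry": 0,"rz": 0,"fingers": 1},
  {"dx": 0,"dy": 0,"dz": -4,"rx": 0,"ry": 0,"rz": 0,"fingers": 1},
  {"dx": 0,"dy": 0,"dz": 0,"rx": 0,"ry": 0,"rz": 0,"fingers": 1},
  {"dx": 0,"dy": 0,"dz": 0,"rx": 0,"ry": 0,"rz": 0,"fingers": 1},
])

```text
clock: 10.45
tcp_pos: [0.6374, -0.2184, 0.0927]
orientation: [0.0, 1.0, -0.005, 0.001]
wrist_force: [0.8, 0.3, 2.4]
finger_gap: 0.0002
```

Call:
servo_tool([
  {"dx": 0,"dy": 0,"dz": -2,"rx": 0,"ry": 0,"rz": 0,"fingers": 1},
  {"dx": 0,"dy": 0,"dz": -2,"rx": 0,"ry": 0,"rz": 0,"fingers": 1},
  {"dx": 0,"dy": 0,"dz": 0,"rx": 0,"ry": 0,"rz": 0,"fingers": 1},
  {"dx": 0,"dy": 0,"dz": 0,"rx": 0,"ry": 0,"rz": 0,"fingers": 1},
])

```text
clock: 10.85
tcp_pos: [0.6374, -0.2183, 0.0887]
orientation: [0.0, 1.0, -0.005, 0.001]
wrist_force: [0.6, 0.2, 5.1]
finger_gap: -0.0002
```

Call:
servo_tool([
  {"dx": 0,"dy": 0,"dz": -2,"rx": 0,"ry": 0,"rz": 0,"fingers": 1},
  {"dx": 0,"dy": 0,"dz": 0,"rx": 0,"ry": 0,"rz": 0,"fingers": 1},
  {"dx": 0,"dy": 0,"dz": 0,"rx": 0,"ry": 0,"rz": 0,"fingers": 1},
])

```text
clock: 11.15
tcp_pos: [0.6374, -0.2183, 0.0885]
orientation: [0.001, 1.0, -0.005, 0.001]
wrist_force: [-3.6, 1.6, 14.5]
finger_gap: -0.0002
```

The position stalled at 0.0885 while the force rose to 14.5 N, so the button is on its stop. I'll release, lift, and do the final check.

Call:
servo_tool([
  {"dx": 0,"dy": 0,"dz": 10,"rx": 0,"ry": 0,"rz": 0,"fingers": 1},
  {"dx": 0,"dy": 0,"dz": 40,"rx": 0,"ry": 0,"rz": 0,"fingers": 1},
  {"dx": 0,"dy": 0,"dz": 45,"rx": 0,"ry": 0,"rz": 0,"fingers": 1},
  {"dx": 0,"dy": 0,"dz": 45,"rx": 0,"ry": 0,"rz": 0,"fingers": 1},
  {"dx": -40,"dy": 0,"dz": 30,"rx": 0,"ry": 0,"rz": 0,"fingers": 1},
  {"dx": -40,"dy": 0,"dz": 0,"rx": 0,"ry": 0,"rz": 0,"fingers": 1},
  {"dx": 0,"dy": 20,"dz": 0,"rx": 0,"ry": 0,"rz": 0,"fingers": 1},
  {"dx": 0,"dy": 20,"dz": 0,"rx": 0,"ry": 0,"rz": 0,"fingers": 1},
])

```text
clock: 11.95
tcp_pos: [0.5555, -0.1776, 0.2558]
orientation: [-0.0, 1.0, -0.006, -0.001]
wrist_force: [-0.0, 0.2, 0.7]
finger_gap: 0.0
```

Call:
servo_tool([
  {"dx": 0,"dy": 40,"dz": 0,"rx": 0,"ry": 0,"rz": 0,"fingers": 1},
  {"dx": 0,"dy": 0,"dz": 0,"rx": 0,"ry": 0,"rz": 0,"fingers": 1},
  {"dx": 0,"dy": 0,"dz": 0,"rx": 0,"ry": 0,"rz": 0,"fingers": 1},
  {"dx": 0,"dy": 0,"dz": 0,"rx": 0,"ry": 0,"rz": 0,"fingers": 1},
])

```text
clock: 12.35
tcp_pos: [0.5571, -0.1382, 0.2555]
orientation: [0.0, 1.0, -0.005, -0.0]
wrist_force: [-0.5, 0.3, 0.1]
finger_gap: -0.0002
```

```bash
python3 auto.py; python3 - <<'E'
from h import *
w=cam("wrist"); save("f.png",w["img"]); print(env.get_state()["wrist_force"])
E
```

```text
mark [[-1.624, 88.928], [-1.618, 85.364], [-1.618, 85.0]] line [[-1.596, 82.986], [-1.596, 84.5], [-1.6, 84.384]]
need rad 0.0229 mm at tip 1.33
[-0.02081418 -0.66289854 -0.63633985]
```

View pics/f.png

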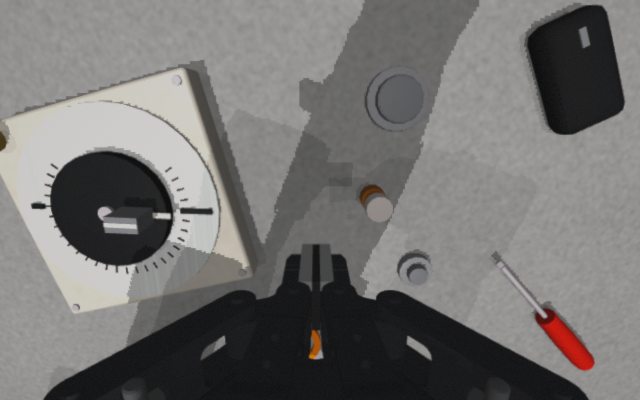

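The mark still lines up with the long line: the two views give offsets of 0.5 and 1.3 mm, against 4 mm allowed. The vial, plug, screwdriver and mouse stand undisturbed, and nothing is touched. Handing in.

```bash
python3 -c "
from workcell import job; print(job.hand_in())"
```

```text
the job is handed in; nothing more can be done
None
```

I set the dial to the long line, pressed the larger button and released it, then handed the job in at about 12.5 s of the 58 s allowed; no verdict was reported.

- **Dial:** I turned it counter-clockwise by pushing one side of the rib with closed fingers, in two pushes with a check between them. Near views put the index tip 0.5 mm off the long line before the press and 1.3 mm after it, against 4 mm allowed. The after-press view was more oblique, and a small calibration or axis error could explain the difference. The dial was not touched in between.
- **Button:** The force rose from 5 N to 14.5 N at a TCP height of 0.0885 m while the tool stopped moving, so the button was on its stop. I then lifted clear, and the last force reading was about zero (under 1 N).
- **Everything else:** In the last picture the vial, screwdriver and mouse stood undisturbed and the smaller button untouched. The plug and gasket showed only in part. I did not check the roll and cup again at the end, but the arm never went near them.

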